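# Gauge the brass block and lock the bench caliper

### The arm

A 6-joint arm with a two-finger parallel gripper is mounted at the origin on a cart in front of the work surface, level with it; the furniture and walls round the work are solid. World frame = base frame: x ahead of the robot, y to its left, z up, the work surface at z = 0. Lengths are in m, angles in rad, forces in N, time in s.
With the tool pointing down it reaches from about 0.35 to 0.975 m from the base axis. Payload 4.9 kg.
Tool frame: the origin (TCP) lies midway between the tips of the shut fingers; the grasp point (between the pads) lies 19 mm behind it; z points along the fingers, y is the line along which they close (so a half turn about z gives the same grasp; the last joint's range is limited). The gripper opens to 85 mm and grips with 20 to 120 N. Pads are 22 mm wide; open, the fingers measure 114 mm over their backs; the gripper's body (76 mm by 85 mm) begins 54 mm behind the grasp point. The pads swing forward as they close: fully open they stand 13 mm farther back than shut.
Start: joints at [1.163, 0.053, 1.613, -0, 1.476, -0.119], TCP at [0.178, 0.599, 0.231] pointing down, gripper open.
Joint ranges: [-3.01, 3.01], [-1.01, 2.22], [0.06, 2.58], [-1.02, 4.17], [0.09, 2.62], [-3.14, 3.14]. Speed limits (rad/s): [2.57, 2.57, 3.14, 3.14, 3.14, 3.14].

### API

Orientations are given as a unit quaternion [w, x, y, z].
In Python, from plant import * gives the robot as it stands.
- The arm moves only by the tool jog_arm, never from a script. Its argument "targets" is a list of rows, each a list of 3 entries, a list of its own where there are three numbers: the shift along the tool's x, y, z in units of 25 mm (1.0 is 25 mm), then the turn, a rotation vector about the tool's x, y, z in units of 8 degrees (1.0 is 8 degrees), then the opening in per cent of the stroke, from 0 (shut) to 100 (fully open). A call has 1 to 8 rows; each row is the pose to reach, as a shift and turn from the pose commanded when the call began, along the tool's axes at that moment; what a row does not reach only later rows make up. A row lasts 1/8 s, in which the tool goes at most 62.5 mm and 10.7 degrees, less where a joint would pass 70% of its speed; a pose out of reach is approached as far as the arm can. A call with a gripper value outside its range is refused whole. The fingers move at their own pace and stop on an object; the grip force is fixed at half the most. Time passes only in rows, so rows that repeat a pose let the fingers close. It gives the time, the measured TCP pose, the force, the opening and the grip force at its end, in the units of the state.
- state(): the state, without advancing time (a new reading comes with each control period).
- grab_frame(name): name is "scene" or "top"; returns (picture, depth): 384x512x3 uint8, red, green, blue; 384x512 float32, m along the optical axis (not along the pixel's ray), 0 where there is no reading.
- camera_params(name): a dict with "fovy" (degrees; the focal length in pixels is half the picture's height over the tangent of half this angle, whatever the lens; pixels are square), "cx", "cy" (the principal point, pixels), "rvec" (rotation vector, rad) and "tvec" (3), from world to camera coordinates, as OpenCV has them. Camera axes: x right, y down, z forward; pixel columns grow to the right and rows downward; lengths in m; the calibration is good to about 2 mm. A picture is of the moment at which its call begins. camera_params takes no time and is no camera call.
- job_done(): hands the job in; it is judged then, once.
The state is a dict: "time": time; "joint_pos": joint angles; "joint_vel": joint speeds; "joint_efforts": joint torques, N m; "tool_pos": TCP position; "tool_rot": TCP orientation; "contact_force": force on the tool from outside, world axes, zero at the start; "ft_torque": the same for the moment, N m; "gripper_width": opening from 0.0 (shut) to 1.0 (fully open); "grasp_force": force on a finger pad.
Only numpy, scipy, OpenCV 4.12 (cv2) and the standard library are available. Lean on these libraries where they do the work, as an engineer would, in place of code of your own. Each camera call takes 0.05 s, during which the arm holds its last target. There are 200 camera calls.

### The job

Lay the brass-coloured block lengthwise on the beam of the bench caliper, between its jaws, and let go of it. Then push the sliding jaw by its red thumb pad, gently and without canting the jaw, until the block is held flush between both jaws. Last, turn the orange lock lever through its quarter turn to the end stop, with the jaw still closed on the block, and leave the other two machined parts where they lie.

Things in the scene. Friction and masses are not known exactly. Their poses are not given: they have to be found in the camera images.
- gauge: Fixed bench caliper gauge. Origin under it on the bench top; z up, y along the beam towards the fixed jaw, -x its front (towards the robot and its left). Grey base plate 110 x 295 x 12 mm (y -168 to +128 mm). Steel beam along y at x = 0, 24 mm wide, top 26 mm above the bench. Fixed jaw: measuring face at y = +100 mm, looking to -y, 32 mm wide, top at z = 62 mm.
- magnifier (a point): Centre of the underside of a fixed round magnifier (80 mm diameter, 20 mm thick), 200 mm above the bench at x = +12, y = -30 mm of the gauge, over the sliding jaw's path. Its 12 mm column stands behind at x = +46, y = -30 mm. A gripper pointing straight down does not fit below it; one leaning back to the gauge's -x by 30 to 45 degrees does. It covers neither block nor lever.
- beam_rest (a point): A point on the top of the beam, 28 mm from the fixed jaw's face: a good place for the block's centre (the block, 50 mm long, then stands 3 mm off the fixed jaw)
- jaw: Sliding jaw. Origin at the middle of its measuring face, 30 mm above the bench; the face looks to +y, is 32 mm wide, top 62 mm above the bench. Its saddle reaches 40 mm back (-y) from the face and 20 mm to either side, top 36 mm above the bench; at its back stands the red thumb pad. Slides with about 1.5 N of friction and stays where it is left.
- thumb_pad (a point): Middle of the back face (facing -y) of the red thumb pad, 40 mm behind the jaw's measuring face, 46 mm above the bench. The pad is 32 mm wide (x), 8 mm thick, from 34 to 60 mm above the bench. Push it along the gauge's +y.
- jaw_gap (a joint): Gap between the two measuring faces in m (0 shut, 0.115 fully open)
- jaw_cant (a joint): Rocking of the sliding jaw on the beam about the gauge's x axis, at 30 mm above the bench (rad, 0 square; positive: the top leans towards +y or the fixed jaw). Sprung, 6 N m/rad: pushing hard and high cants the jaw.
- lock_lever (a joint): Orange cam-lock lever, rad: 0 open, the lever pointing to the gauge's -x; 1.571 locked at its end stop, pointing to the gauge's -y. Turns counter-clockwise seen from above, in the horizontal plane; stiff (0.05 N m), stays where it is left.
- lock_pivot (a point): Point on the lever's vertical turning axis, at the mid-height of the lever: x = 0, y = -140 mm of the gauge, 48 mm above the bench
- lever_tip (a point): Centre of the round end (14 mm diameter) of the lever, 50 mm from the turning axis, 48 mm above the bench. The lever arm is 9 mm wide and spans 43 to 53 mm above the bench, with its round end 42 to 54 mm.
- block: Brass-coloured rectangular block with two small holes, 22 x 50 x 22 mm, 0.18 kg, loose. Origin at the centre of its underside, y along its length. It is the longest of three machined parts.
- block_center (a point): Centre of the brass block, 11 mm above its underside
- grey_part: Light grey machined block with two holes, 28 x 45 x 18 mm, not wanted here. Origin at the centre of its underside
- flat_part: Light grey flat machined part, 36 x 36 x 12 mm, not wanted here. Origin at the centre of its underside
Not all that is in view belongs to the job. Leave any brown look-alike of the block alone.

How it is judged:
On the way, in this order (a step that is already met when the one before it is completed fails the run):
1. the brass block lies lengthwise on the beam between the open jaws, released, the lock still open (x of block_center in the frame of gauge between -0.008 and 0.008 m and z of block_center in the frame of gauge between 0.034 and 0.04 m and angle between the y axis of block and the y axis of gauge, either way round below 0.2 rad and contact force between the fingers and block below 0.05 N and value of joint jaw_gap above 0.06 m and y of block_center in the frame of gauge below 0.0765 m and value of joint lock_lever below 0.6 rad), for 0.2 s.
2. the sliding jaw is closed on the block, square, with the block flush against both jaws, the lock still open (x of block_center in the frame of gauge between -0.008 and 0.008 m and z of block_center in the frame of gauge between 0.034 and 0.04 m and angle between the y axis of block and the y axis of gauge, either way round below 0.2 rad and value of joint jaw_gap between 0.0485 and 0.0515 m and y of block_center in the frame of gauge between 0.0735 and 0.0765 m and angle between the y axis of block and the y axis of gauge, either way round below 0.05 rad and contact force between jaw and block above 0.2 N and value of joint jaw_cant between -0.04 and 0.04 rad and value of joint lock_lever below 0.6 rad), for 0.2 s.
3. the lock lever is at its end stop (value of joint lock_lever above 1.48 rad), for 0.2 s.
At the end, for the whole second after the job is handed in: Block lengthwise on the beam (within 8 mm of its middle line, square within 0.05 rad), flush with the fixed jaw within 1.5 mm; jaw gap 50 mm within 1.5 mm, touching the block (over 0.2 N), jaw square within 0.02 rad; lever within 0.09 rad of its end stop; block at rest, nothing held (x of block_center in the frame of gauge between -0.008 and 0.008 m and z of block_center in the frame of gauge between 0.034 and 0.04 m and angle between the y axis of block and the y axis of gauge, either way round below 0.2 rad and value of joint jaw_gap between 0.0485 and 0.0515 m and y of block_center in the frame of gauge between 0.0735 and 0.0765 m and angle between the y axis of block and the y axis of gauge, either way round below 0.05 rad and contact force between jaw and block above 0.2 N and value of joint jaw_cant between -0.02 and 0.02 rad and contact force between the fingers and block below 0.05 N and value of joint lock_lever above 1.48 rad and linear speed of block below 0.01 m/s and contact force between the fingers and jaw below 0.05 N).
It fails at once if the sliding jaw is canted by more than 0.05 rad (not (value of joint jaw_cant between -0.05 and 0.05 rad)).
It fails at once if the jaw squeezes the block with more than 25 N (contact force between jaw and block above 25 N).
It fails at once if one of the other two machined parts is moved by more than 20 mm (distance of any of grey_part, flat_part from where it was at the start of the episode above 0.02 m).
It also fails if it takes over 72 s, if anything falls off the work surface, if the arm or the gripper's body presses on something with over 40 N, if the wrist force passes 120 N, or if a joint passes its speed limit or range.

## Working session

There is one attempt and no reset: what is moved stays moved. The work goes in short steps, Python scripts to look and compute and a tool call to move; the robot and the scene stay as the last step left them, time stands still between calls to the robot, and variables do not carry over. Pictures are saved under pics/ and viewed, at most 10 in all, crops included, and the job is handed in when it is done.

Besides the shell and the picture viewer there is one more tool, called after ">>>" by a JSON object that holds its "name" and its "arguments". jog_arm: Moves the arm, as the interface text tells. Its arguments: {"type":"object","properties":{"targets":{"type":"array"}},"required":["targets"]}

```bash
ls; mkdir -p pics; cat > h.py <<'E'
import numpy as np, cv2
from plant import *
from scipy.spatial.transform import Rotation as R
def cam(n):
    p=camera_params(n); f=192/np.tan(np.radians(p["fovy"])/2)
    return f,p["cx"],p["cy"],R.from_rotvec(p["rvec"]).as_matrix(),np.array(p["tvec"])
def ray(n,u,v,z):
    "pixel onto world plane at height z"
    f,cx,cy,M,t=cam(n); d=M.T@np.array([(u-cx)/f,(v-cy)/f,1]); o=-M.T@t
    return o+d*(z-o[2])/d[2]
def pts(n,D):
    f,cx,cy,M,t=cam(n); v,u=np.mgrid[:384,:512]
    return (np.stack([(u-cx)/f*D,(v-cy)/f*D,D],-1)-t)@M
def proj(n,P):
    f,cx,cy,M,t=cam(n); q=M@np.array(P)+t; return q[:2]/q[2]*f+[cx,cy]
def snap(n,name):
    I,D=grab_frame(n); np.savez('pics/'+name,I=I,D=D); return I,D
E
python3 - <<'E'
from h import *
ims=[]
for n in("scene","top"):
    I,D=snap(n,n+"0"); print(camera_params(n)); ims.append(I)
cv2.imwrite('pics/s0.png',cv2.resize(ims[0][...,::-1],(800,600)))
cv2.imwrite('pics/t0.png',cv2.resize(ims[1][...,::-1],(800,600)))
print(state())
E
```

```text
pics
{'fovy': 56.39650363042141, 'cx': 252.46525810466107, 'cy': 192.96346614734406, 'rvec': array([ 1.95062889, -0.54335195,  0.36048692]), 'tvec': array([-0.39174197,  0.31083957,  0.60525384])}
{'fovy': 52.474048192866476, 'cx': 252.01103376333344, 'cy': 187.86017804469753, 'rvec': array([ 2.14355059, -2.15879021,  0.13936228]), 'tvec': array([0.14137008, 0.58099583, 0.9933276 ])}
{'time': 0.1, 'joint_pos': array([ 1.16297851e+00,  5.33245849e-02,  1.61416595e+00, -9.76513423e-06,
        1.47599708e+00, -1.18999087e-01]), 'joint_vel': array([ 0.00031835, -0.00142631, -0.00327587, -0.00135925,  0.00119201,
       -0.00126782]), 'joint_efforts': array([ 1.90208534e-04, -3.94902527e+01, -3.71363389e+01, -1.06642603e-04,
        3.92511298e-03, -4.05965523e-06]), 'tool_pos': array([0.17778768, 0.59858826, 0.2301595 ]), 'tool_rot': array([-2.42005800e-04,  1.43907443e-01,  9.89590698e-01, -9.16065861e-04]), 'contact_force': array([ 0.09426729, -0.48877389, -0.13842305]), 'ft_torque': array([ 0.05279085,  0.02810811, -0.0080917 ]), 'grasp_force': 0.0, 'gripper_width': 0.9982779461494704}
```

View pics/s0.png

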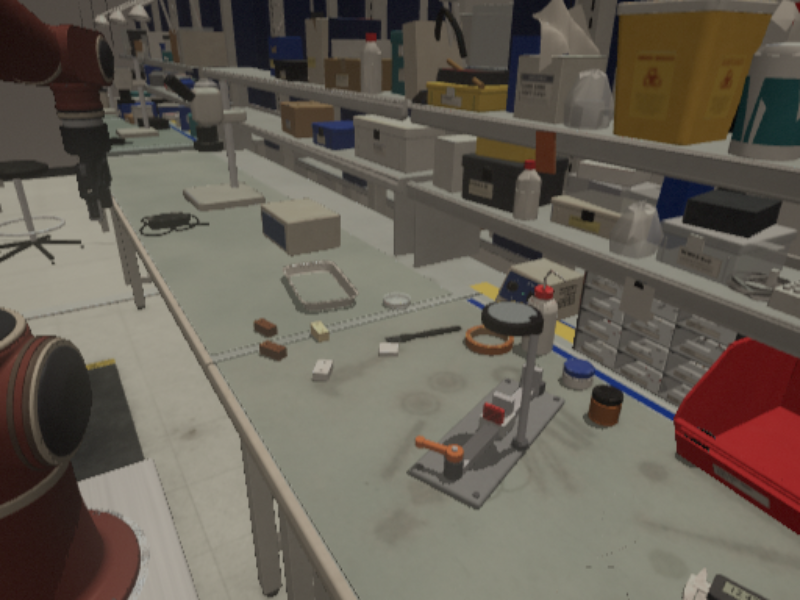

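View pics/t0.png

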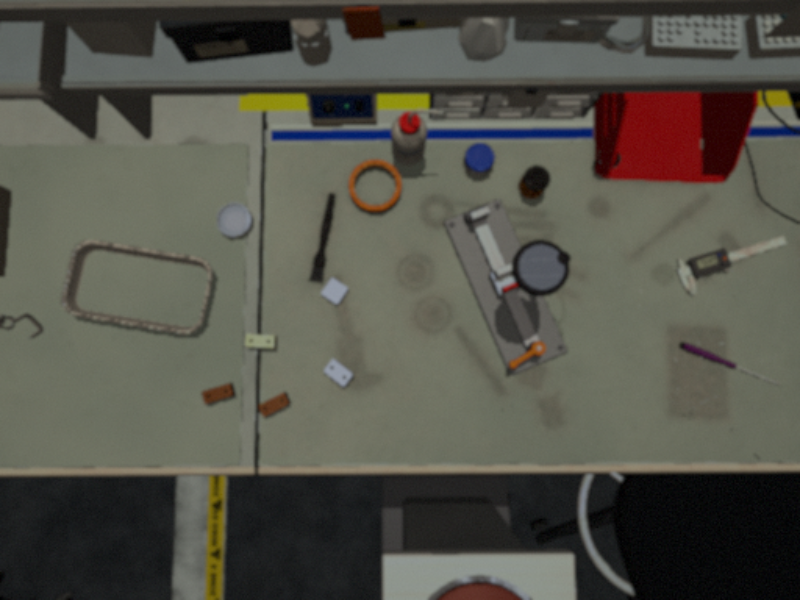

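The scene shows the gauge lower right and the parts centre left. In the top view (800x600 px), the candidates for the block are:
- pale yellow part with two holes at (260,341)
- brown parts at (218,393) and (273,404)
- light grey parts at (335,291) and (339,372)

The pale yellow one at (260,341) fits "brass, two holes, longest"; the brown ones are the look-alikes. Next I'll measure it and confirm it in a crop.

```bash
python3 - <<'E'
from h import *
d=np.load('pics/top0.npz'); I,D=d['I'],d['D']
hsv=cv2.cvtColor(I,cv2.COLOR_RGB2HSV)
P=pts("top",D)
def blobs(m,z,name,mn=15):
    cs,_=cv2.findContours(m.astype(np.uint8),cv2.RETR_EXTERNAL,cv2.CHAIN_APPROX_NONE)
    for c in cs:
        if cv2.contourArea(c)<mn: continue
        Q=np.array([ray("top",u,v,z)[:2] for u,v in c[:,0]]).astype(np.float32)
        r=cv2.minAreaRect(Q*1000); 
        print(name,c[:,0].mean(0).round(),np.round(cv2.boxPoints(r)).tolist(),np.round(r[0],1),np.round(r[1],1))
u,v=166,218
print(hsv[v-6:v+7:3,u-8:u+9:4].tolist())
print('z blk',P[v,u],P[186,214],P[238,216], P[175,190])
H,S,V=hsv[...,0].astype(int),hsv[...,1].astype(int),hsv[...,2].astype(int)
roi=np.zeros_like(H,bool); roi[120:300,120:370]=1
blobs(roi&(H>18)&(H<38)&(S>45)&(V>130),.022,'brass')
blobs(roi&(H>3)&(H<20)&(S>140)&(V>120),.048,'orange')
blobs(roi&((H<4)|(H>172))&(S>130)&(V>90),.060,'red',6)
hm=(P[...,2]>.006)&(P[...,2]<.1)&roi; hm[:,:270]=0
blobs(hm,.012,'plate',200)
a=cv2.resize(I[190:290,120:253],None,fx=3,fy=3)
b=cv2.resize(I[120:250,275:375],None,fx=4,fy=4,interpolation=cv2.INTER_CUBIC)
c=np.zeros((520,799,3),np.uint8); c[:300,:399]=a; c[:,399:]=b
cv2.imwrite('pics/c0.png',c[...,::-1])
E
```

```text
[[[36, 31, 123], [35, 24, 117], [30, 32, 56], [39, 35, 115], [32, 35, 117]], [[36, 59, 148], [38, 52, 152], [36, 48, 148], [38, 41, 150], [35, 52, 143]], [[36, 60, 149], [37, 55, 145], [36, 50, 153], [35, 49, 134], [38, 47, 146]], [[32, 53, 129], [36, 49, 135], [38, 42, 146], [36, 51, 144], [35, 44, 140]], [[39, 24, 108], [37, 23, 99], [25, 31, 49], [36, 35, 73], [38, 37, 76]]]
z blk [0.50482937 0.36747366 0.02137025] [0.59154337 0.24083441 0.01124601] [0.45097843 0.23409451 0.01680822] [0.62358104 0.30783188 0.00423053]
brass [304. 299.] [[292.0, -151.0], [294.0, -151.0], [296.0, 157.0], [293.0, 157.0]] [293.7   3.2] [308.5   2.5]
brass [166. 218.] [[497.0, 346.0], [515.0, 346.0], [516.0, 392.0], [497.0, 392.0]] [506.1 368.8] [45.6 18.7]
orange [338. 226.] [[448.0, -64.0], [487.0, -115.0], [503.0, -103.0], [464.0, -52.0]] [475.3 -83.7] [20.3 64.2]
orange [239. 128.] [[729.0, 126.0], [765.0, 125.0], [765.0, 214.0], [730.0, 214.0]] [747.1 169.8] [88.7 35.9]
red [326. 184.] [[581.0, -46.0], [590.0, -68.0], [596.0, -66.0], [587.0, -44.0]] [588.4 -55.9] [ 5.8 23.5]
plate [323. 184.] [[437.0, -61.0], [483.0, -169.0], [761.0, -52.0], [715.0, 56.0]] [599.1 -56.1] [301.6 117.2]
```

View pics/c0.png

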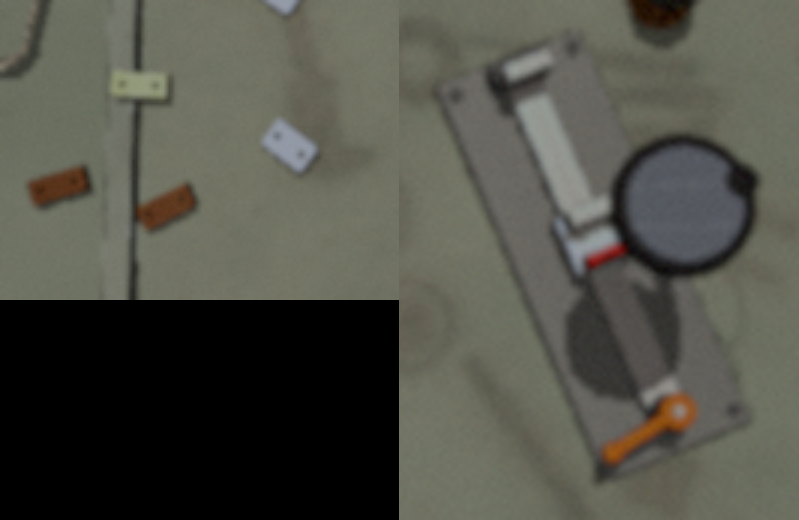

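The crop confirms the pale yellow two-hole block as the longest part, with the brown look-alikes below it. The gauge is at right: fixed jaw at crop (527,65), red pad (605,255), lever pivot (680,410) and tip (613,453). I'll refine the gauge pose and work out the first move.

```bash
cat >> h.py <<'E'
def rel(pos,M):
    "shift and turn from the present pose to pos, M in jog units"
    s=state(); q=s['tool_rot']; T=R.from_quat([q[1],q[2],q[3],q[0]])
    sh=T.inv().apply(np.array(pos)-s['tool_pos'])/.025
    tu=(T.inv()*R.from_matrix(M)).as_rotvec(degrees=True)/8
    print('shift',sh.round(3),'turn',tu.round(3),'tcp',s['tool_pos'].round(4),'F',s['contact_force'].round(2),'t',s['time'])
def down(a):
    "tool pointing down, tool y at world angle a (deg)"
    y=np.array([np.cos(np.radians(a)),np.sin(np.radians(a)),0]); z=np.array([0,0,-1.]); return np.stack([np.cross(y,z),y,z],1)
E
python3 - <<'E'
from h import *
for nm,u,v,z in [('pivot',345.25,222.5,.054),('tip',328.5,233.2,.054)]: print(nm,ray("top",u,v,z).round(4))
d=np.load('pics/top0.npz'); P=pts("top",d['D'])
c0=np.array([.6175,-.0483]); a=np.radians(22.8); gy=np.array([np.cos(a),np.sin(a)]); gx=np.array([gy[1],-gy[0]])
G=np.stack([(P[...,:2]-c0)@gx,(P[...,:2]-c0)@gy,P[...,2]],-1)
m=(abs(G[...,0])<.03)&(G[...,1]>.09)&(G[...,1]<.13)&(G[...,2]>.05)&(G[...,2]<.075)
print('fixed jaw top x,y range',G[m][:,:2].min(0),G[m][:,:2].max(0),G[m].mean(0),m.sum())
for y0 in(.03,.05,.07,.085):
    m=(abs(G[...,0])<.03)&(abs(G[...,1]-y0)<.006)&(G[...,2]>.020)&(G[...,2]<.033)
    print('beam',y0,G[m].mean(0).round(4),m.sum())
m=(abs(G[...,0])<.025)&(abs(G[...,1])<.06)&(G[...,2]>.045)&(G[...,2]<.075)
print('jaw top',G[m].mean(0).round(4),G[m][:,1].min(),G[m][:,1].max())
# scene view
e=np.load('pics/scene0.npz'); h=cv2.cvtColor(e['I'],cv2.COLOR_RGB2HSV).astype(int); Q=pts("scene",e['D'])
g=lambda p:np.r_[(p[:2]-c0)@gx,(p[:2]-c0)@gy,p[2]]
red=((h[...,0]<5)|(h[...,0]>172))&(h[...,1]>130)&(h[...,2]>70); red[:250]=0; red[290:]=0; red[:,:290]=0; red[:,340:]=0
print('red scene',red.sum(),g(Q[red].mean(0)).round(4))
w=(h[...,0]>18)&(h[...,0]<42)&(h[...,1]>45)&(h[...,2]>100); w[:200]=0;w[222:]=0;w[:,:192]=0;w[:,215:]=0
print('brass scene',w.sum(),Q[w].mean(0),Q[w].min(0),Q[w].max(0))
rel([.506,.369,.12],down(0))
E
```

```text
pivot [ 0.4881 -0.1025  0.054 ]
tip [ 0.461  -0.0585  0.054 ]
fixed jaw top x,y range [-0.01319559  0.10054643] [0.01835338 0.11304864] [0.00211509 0.10627212 0.06150609] 65
beam 0.03 [0.0015 0.0303 0.0268] 42
beam 0.05 [0.0018 0.0502 0.0265] 41
beam 0.07 [0.0024 0.0699 0.0264] 39
beam 0.085 [0.0022 0.0851 0.0265] 42
jaw top [-0.0023 -0.0102  0.0599] -0.03258795915164923 0.007927432040589754
red scene 81 [ 0.0062 -0.0385  0.059 ]
brass scene 94 [0.50434214 0.35639298 0.01801932] [0.49281889 0.33858868 0.00093356] [0.51670157 0.39136895 0.0252764 ]
shift [-15.201  -5.056   4.413] turn [-1.300e-02  7.000e-03  9.181e+00] tcp [0.1778 0.5986 0.2302] F [ 0.09 -0.49 -0.14] t 0.1
```

>>> {"name": "jog_arm", "arguments": {"targets": [[[-15.2,-5.06,4.4],[0,0,9.18],70],[[-15.2,-5.06,4.4],[0,0,9.18],70],[[-15.2,-5.06,4.4],[0,0,9.18],70],[[-15.2,-5.06,4.4],[0,0,9.18],70],[[-15.2,-5.06,4.4],[0,0,9.18],70],[[-15.2,-5.06,4.4],[0,0,9.18],70],[[-15.2,-5.06,4.4],[0,0,9.18],70],[[-15.2,-5.06,4.4],[0,0,9.18],70]]}}

```text
time: 1.1
tool_pos: [0.5072, 0.3673, 0.1194]
tool_rot: [-0.0, 0.708, 0.706, -0.002]
contact_force: [-0.1, -0.2, -1.4]
gripper_width: 0.7
grasp_force: 0.0
```

```bash
python3 - <<'E'
from h import *
rel([.506,.369,.006],down(0))
I,D=snap("scene","s1"); cv2.imwrite('pics/s1.png',cv2.resize(I[130:280,130:330,::-1],(800,600)))
E
```

```text
shift [ 0.077 -0.038  4.534] turn [-0.019  0.012 -0.026] tcp [0.5072 0.3673 0.1194] F [-0.08 -0.22 -1.38] t 1.1
```

View pics/s1.png

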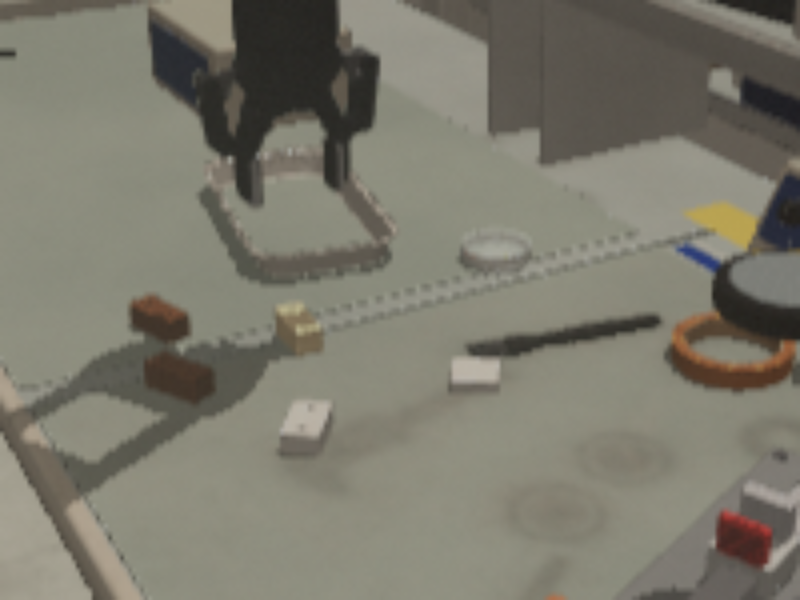

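The picture shows the gripper open above the brass block at (300,325), with its fingers to either side of it and clear of the brown parts. Next I go down and grip.

>>> {"name": "jog_arm", "arguments": {"targets": [[[0.07,-0.04,2.5],[0,0,0],70],[[0.07,-0.04,3.6],[0,0,0],70],[[0.07,-0.04,4.2],[0,0,0],70],[[0.07,-0.04,4.5],[0,0,0],70],[[0.07,-0.04,4.5],[0,0,0],70],[[0.07,-0.04,4.5],[0,0,0],0],[[0.07,-0.04,4.5],[0,0,0],0],[[0.07,-0.04,4.5],[0,0,0],0]]}}

```text
time: 2.15
tool_pos: [0.5062, 0.3719, 0.0103]
tool_rot: [0.0, 0.707, 0.707, 0.001]
contact_force: [-0.1, 0.1, 4.7]
gripper_width: 0.235
grasp_force: 59.5
```

>>> {"name": "jog_arm", "arguments": {"targets": [[[0,0,0],[0,0,0],0],[[0,0,0],[0,0,0],0],[[0,0,0],[0,0,0],0],[[0,0,-0.5],[0,0,0],0],[[0,0,-2],[0,0,0],0],[[0,0,-4],[0,0,0],0],[[0,0,-5],[0,0,0],0],[[0,0,-5],[0,0,0],0]]}}

```text
time: 3.15
tool_pos: [0.5067, 0.3721, 0.1369]
tool_rot: [0.001, 0.707, 0.707, 0.003]
contact_force: [0.7, 0.9, -2.0]
gripper_width: 0.238
grasp_force: 58.9
```

```bash
cat >> h.py <<'E'
GA=22.8; a_=np.radians(GA); GY=np.array([np.cos(a_),np.sin(a_),0]); GX=np.array([GY[1],-GY[0],0]); G0=np.array([.618,-.050,0])
def gw(x,y,z): return G0+GX*x+GY*y+[0,0,z]
def wg(p): d=np.array(p)-G0; return np.array([d@GX,d@GY,d[2]])
E
python3 - <<'E'
from h import *
I,D=snap("scene","s2"); h=cv2.cvtColor(I,cv2.COLOR_RGB2HSV).astype(int)
Q=pts("scene",D); w=(h[...,0]>18)&(h[...,0]<42)&(h[...,1]>45)&(h[...,2]>90)
w&=(abs(Q-(state()['tool_pos']))<.06).all(-1)
q=Q[w]; print(w.sum(),q.mean(0),q.min(0),q.max(0)); v,u=np.nonzero(w); 
print(state()['gripper_width'],state()['grasp_force'])
cy,cx=(int(v.mean()),int(u.mean())) if len(v) else (190,200)
cv2.imwrite('pics/s2.png',cv2.resize(I[max(0,cy-50):cy+50,max(0,cx-60):cx+60,::-1],(600,500)))
p=gw(0,.066,.12); print(p); rel(p,down(GA-90))
E
```

```text
90 [0.5064614  0.35242007 0.14189836] [0.49609455 0.33867525 0.12807148] [0.51915932 0.39055468 0.15050826]
0.23678313963500136 58.849990367889404
[ 0.67884297 -0.02442397  0.12      ]
shift [-15.834   6.935   0.57 ] turn [ 4.000e-03 -8.000e-03  8.401e+00] tcp [0.5054 0.3714 0.1343] F [ 0.2   0.12 -1.42] t 3.2
```

View pics/s2.png

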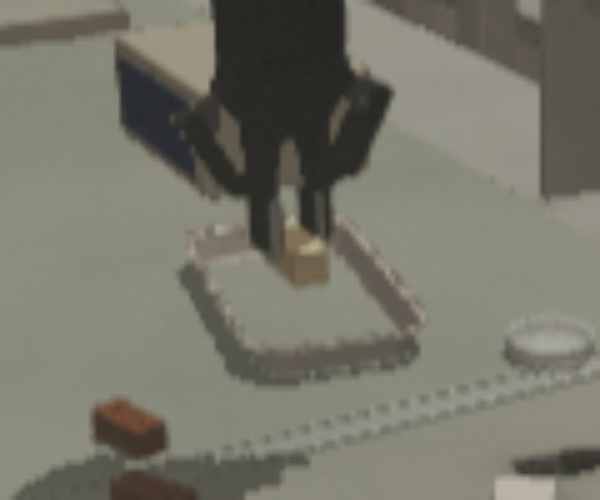

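The block is held square between the fingers at crop (305,255). Now I move it over the beam.

```bash
python3 - <<'E'
from h import *
rel(gw(0,.070,.12),down(GA-90))
E
```

```text
shift [-15.773   7.083   0.57 ] turn [ 4.000e-03 -8.000e-03  8.401e+00] tcp [0.5054 0.3714 0.1343] F [ 0.2   0.12 -1.42] t 3.2
```

>>> {"name": "jog_arm", "arguments": {"targets": [[[-2,0.9,0],[0,0,1.05],0],[[-4,1.8,0],[0,0,2.1],0],[[-6,2.7,0],[0,0,3.15],0],[[-8,3.6,0],[0,0,4.2],0],[[-10,4.5,0],[0,0,5.3],0],[[-12,5.4,0],[0,0,6.4],0],[[-14,6.3,0],[0,0,7.5],0],[[-15.77,7.08,0],[0,0,8.4],0]]}}

```text
time: 4.2
tool_pos: [0.6812, -0.0246, 0.1303]
tool_rot: [-0.001, 0.981, 0.195, -0.002]
contact_force: [1.0, 0.8, -0.6]
gripper_width: 0.235
grasp_force: 58.7
```

```bash
python3 - <<'E'
from h import *
I,D=snap("top","t3"); J,E=snap("scene","s3")
print(wg(state()['tool_pos'])); rel(gw(0,.070,.042),down(GA-90))
a=cv2.resize(I[110:250,260:380],(390,455)); 
uv=proj("scene",gw(0,.05,.08)).astype(int); print(uv)
b=cv2.resize(J[max(0,uv[1]-60):uv[1]+60,uv[0]-55:uv[0]+55],(400,436)); c=np.zeros((455,790,3),np.uint8); c[:,:390]=a;c[:436,390:]=b
cv2.imwrite('pics/c3.png',c[...,::-1])
for n,X,DD in(("scene",J,E),("top",I,D)):
    h=cv2.cvtColor(X,cv2.COLOR_RGB2HSV).astype(int);Q=pts(n,DD)
    w=(h[...,0]>18)&(h[...,0]<42)&(h[...,1]>45)&(h[...,2]>70)&(abs(Q-state()['tool_pos'])<.06).all(-1)
    if w.sum():
        q=np.array([wg(p) for p in Q[w]]); print(n,w.sum(),np.percentile(q,[3,50,97],axis=0).round(4))
E
```

```text
[0.00404663 0.06781675 0.13059141]
shift [ 0.1   -0.161  3.543] turn [-0.003  0.027 -0.043] tcp [ 0.6821 -0.0275  0.1306] F [-0.14  0.25 -1.77] t 4.3
[331 237]
scene 46 [[-0.0041  0.0374  0.1214]
 [ 0.0054  0.0399  0.1357]
 [ 0.019   0.0642  0.1439]]
```

View pics/c3.png

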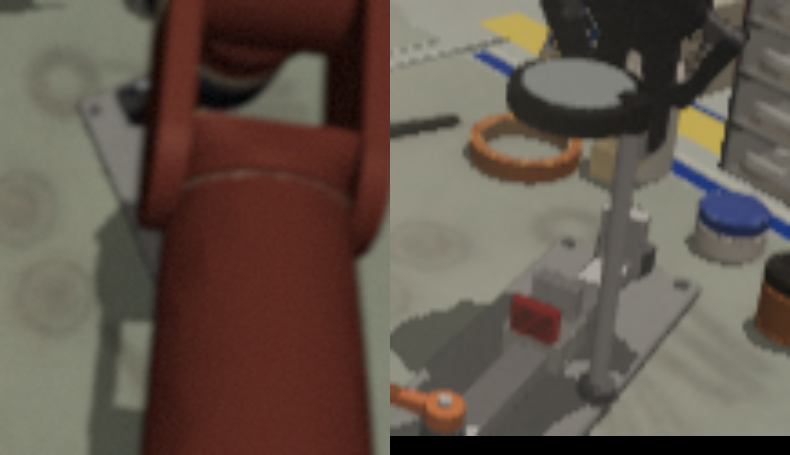

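The block is over the beam between the jaws (tan patch in the right view at (605,160)), clear of the magnifier. I'll lower it.

>>> {"name": "jog_arm", "arguments": {"targets": [[[0.14,-0.16,0.7],[0,0,-0.04],0],[[0.14,-0.16,1.5],[0,0,-0.04],0],[[0.14,-0.16,2.3],[0,0,-0.04],0],[[0.14,-0.16,3.0],[0,0,-0.04],0],[[0.14,-0.16,3.4],[0,0,-0.04],0],[[0.14,-0.16,3.5],[0,0,-0.04],0],[[0.14,-0.16,3.5],[0,0,-0.04],0],[[0.14,-0.16,3.5],[0,0,-0.04],0]]}}

```text
time: 5.3
tool_pos: [0.6848, -0.018, 0.0475]
tool_rot: [0.0, 0.98, 0.2, 0.001]
contact_force: [-0.1, 0.4, -1.7]
gripper_width: 0.238
grasp_force: 58.9
```

>>> {"name": "jog_arm", "arguments": {"targets": [[[0,0,0.05],[0,0,0],0],[[0,0,0.1],[0,0,0],0],[[0,0,0.1],[0,0,0],0],[[0,0,0.1],[0,0,0],0]]}}

```text
time: 5.8
tool_pos: [0.684, -0.0178, 0.0438]
tool_rot: [-0.0, 0.98, 0.201, -0.0]
contact_force: [0.7, 0.2, -1.5]
gripper_width: 0.235
grasp_force: 58.9
```

>>> {"name": "jog_arm", "arguments": {"targets": [[[-0.1,0.14,0.05],[0,0,0],0],[[-0.1,0.14,0.12],[0,0,0],0],[[-0.1,0.14,0.2],[0,0,0],0],[[-0.1,0.14,0.2],[0,0,0],0]]}}

```text
time: 6.3
tool_pos: [0.6828, -0.0219, 0.0384]
tool_rot: [-0.0, 0.98, 0.201, -0.0]
contact_force: [0.1, -0.3, -1.5]
gripper_width: 0.24
grasp_force: 58.9
```

```bash
python3 - <<'E'
from h import *
J,E=snap("scene","s4"); I,D=snap("top","t4")
print(wg(state()['tool_pos']),state()['contact_force'])
h=cv2.cvtColor(J,cv2.COLOR_RGB2HSV).astype(int);Q=pts("scene",E)
w=(h[...,0]>18)&(h[...,0]<42)&(h[...,1]>45)&(h[...,2]>70)&(abs(Q-state()['tool_pos'])<.06).all(-1)
q=np.array([wg(p) for p in Q[w]]); print(w.sum(),np.percentile(q,[3,50,97],axis=0).round(4))
uv=proj("scene",gw(0,.05,.05)).astype(int)
cv2.imwrite('pics/c4.png',cv2.resize(J[uv[1]-40:uv[1]+40,uv[0]-50:uv[0]+50,::-1],(700,560),interpolation=cv2.INTER_CUBIC))
E
```

```text
[-0.00064198  0.07082263  0.03874417] [-0.75271451 -1.0308543  -2.56331413]
72 [[-0.0106  0.0402  0.0317]
 [-0.0022  0.0529  0.05  ]
 [ 0.01    0.086   0.0522]]
```

View pics/c4.png

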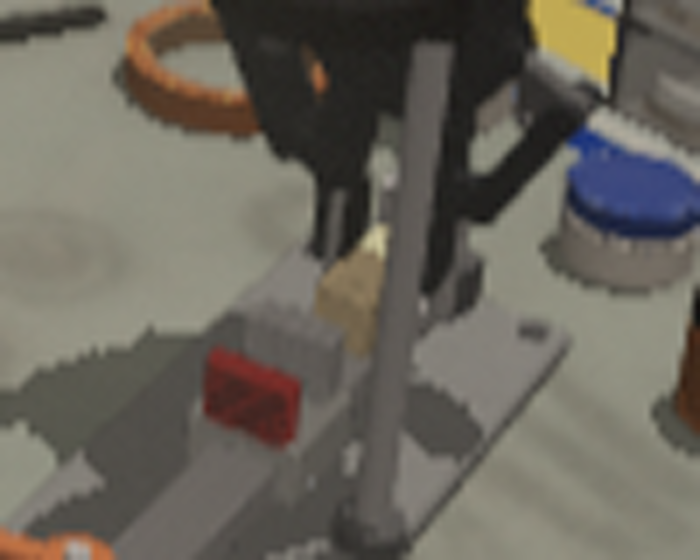

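The block (350,290) sits just above the beam, centred between the jaws and about 4 mm high. I'll lower it the last bit to touch.

>>> {"name": "jog_arm", "arguments": {"targets": [[[0,0,0.06],[0,0,0],0],[[0,0,0.12],[0,0,0],0],[[0,0,0.12],[0,0,0],0]]}}

```text
time: 6.78
tool_pos: [0.6833, -0.022, 0.0364]
tool_rot: [0.0, 0.98, 0.201, 0.0]
contact_force: [-1.7, 0.0, 1.6]
gripper_width: 0.236
grasp_force: 59.2
```

>>> {"name": "jog_arm", "arguments": {"targets": [[[0,0,0.04],[0,0,0],0],[[0,0,0.04],[0,0,0],0],[[0,0,0.04],[0,0,0],0]]}}

```text
time: 7.15
tool_pos: [0.6834, -0.022, 0.0364]
tool_rot: [0.0, 0.98, 0.201, 0.0]
contact_force: [-3.3, 0.7, 6.9]
gripper_width: 0.238
grasp_force: 59.9
```

Contact. Release, then rise.

>>> {"name": "jog_arm", "arguments": {"targets": [[[0,0,0],[0,0,0],60],[[0,0,0],[0,0,0],60],[[0,0,0],[0,0,0],60],[[0,0,0],[0,0,0],60],[[0,0,-0.5],[0,0,0],60],[[0,0,-2],[0,0,0],60],[[0,0,-4],[0,0,0],60],[[0,0,-4],[0,0,0],60]]}}

```text
time: 8.15
tool_pos: [0.687, -0.0225, 0.1427]
tool_rot: [0.002, 0.98, 0.201, 0.006]
contact_force: [0.1, -0.3, -0.2]
gripper_width: 0.599
grasp_force: 0.0
```

```bash
python3 - <<'E'
from h import *
J,E=snap("scene","s5")
print(wg(state()['tool_pos']),state()['contact_force'])
h=cv2.cvtColor(J,cv2.COLOR_RGB2HSV).astype(int);Q=pts("scene",E)
w=(h[...,0]>18)&(h[...,0]<42)&(h[...,1]>45)&(h[...,2]>70)&(abs(Q-gw(0,.066,.037))<.05).all(-1)
q=np.array([wg(p) for p in Q[w]]); print(w.sum(),np.percentile(q,[3,50,97],axis=0).round(4))
red=((h[...,0]<5)|(h[...,0]>172))&(h[...,1]>130)&(h[...,2]>60)&(abs(Q-gw(0,-.04,.047))<.04).all(-1)
q=np.array([wg(p) for p in Q[red]]); print('red',red.sum(),np.percentile(q,[5,50,95],axis=0).round(4))
E
```

```text
[0.00052343 0.07275444 0.13930502] [-0.93038788 -0.01796886 -0.76576095]
90 [[-0.0099  0.0408  0.0315]
 [-0.0017  0.0507  0.0481]
 [ 0.0108  0.0884  0.0502]]
red 85 [[-0.0143 -0.033   0.0387]
 [ 0.002  -0.031   0.0548]
 [ 0.0142 -0.028   0.0605]]
```

The block rests on the beam, released. The jaw's pad back is at about y = -33 mm. Next I'll move to the leaning pose behind the pad, in stages.

```bash
cat >> h.py <<'E'
def lean(t):
    t=np.radians(t); z=np.array([0,0,-1])*np.cos(t)+GX*np.sin(t); return np.stack([GY,np.cross(z,GY),z],1)
E
python3 - <<'E'
from h import *
rel(gw(-.17,.05,.20),lean(0)); rel(gw(-.17,-.066,.20),lean(40))
E
```

```text
shift [-0.855 -6.817 -2.458] turn [ 0.026 -0.044  0.042] tcp [ 0.6853 -0.0223  0.1393] F [-0.93 -0.02 -0.77] t 8.2
shift [-5.495 -6.844 -2.487] turn [-4.974 -0.056  0.025] tcp [ 0.6853 -0.0223  0.1393] F [-0.93 -0.02 -0.77] t 8.2
```

>>> {"name": "jog_arm", "arguments": {"targets": [[[0,-2,-1.5],[0,0,0],0],[[-0.5,-4.4,-2.4],[0,0,0],0],[[-0.9,-6.8,-2.5],[-1,0,0],0],[[-2,-6.8,-2.5],[-2,0,0],0],[[-3.3,-6.8,-2.5],[-3,0,0],0],[[-4.6,-6.8,-2.5],[-4,0,0],0],[[-5.5,-6.8,-2.5],[-5,0,0],0],[[-5.5,-6.8,-2.5],[-5,0,0],0]]}}

```text
time: 9.2
tool_pos: [0.487, 0.0807, 0.1939]
tool_rot: [0.335, 0.92, 0.191, 0.066]
contact_force: [-0.3, -0.1, 0.5]
gripper_width: -0.002
grasp_force: 0.0
```

```bash
python3 - <<'E'
from h import *
s=state(); print(wg(s['tool_pos']),s['joint_pos'].round(2))
rel(gw(.005,-.066,.044)-.12*lean(40)[:,2],lean(40));rel(gw(.005,-.066,.044),lean(40))
E
```

```text
[-0.17128865 -0.07010316  0.19385541] [ 0.38 -0.21  2.03 -0.72  1.36  1.71]
shift [0.144 1.556 4.323] turn [-0.009 -0.006  0.075] tcp [0.487  0.0807 0.1939] F [-0.28 -0.07  0.48] t 9.2
shift [0.14  1.562 9.123] turn [-0.009 -0.006  0.075] tcp [0.487  0.0807 0.1939] F [-0.28 -0.07  0.48] t 9.2
```

>>> {"name": "jog_arm", "arguments": {"targets": [[[0.1,1.2,1.5],[0,0,0.07],0],[[0.14,1.55,3],[0,0,0.07],0],[[0.14,1.55,4.5],[0,0,0.07],0],[[0.14,1.55,6],[0,0,0.07],0],[[0.14,1.55,7.5],[0,0,0.07],0],[[0.14,1.55,8.6],[0,0,0.07],0],[[0.14,1.55,8.9],[0,0,0.07],0],[[0.14,1.55,8.9],[0,0,0.07],0]]}}

```text
time: 10.2
tool_pos: [0.5613, -0.0775, 0.0519]
tool_rot: [0.335, 0.922, 0.183, 0.07]
contact_force: [1.0, 0.2, -0.0]
gripper_width: 0.002
grasp_force: 0.0
```

```bash
python3 - <<'E'
from h import *
J,E=snap("scene","s6"); s=state(); print(wg(s['tool_pos']),s['contact_force'])
rel(gw(.005,-.05,.044),lean(40))
uv=proj("scene",gw(0,-.03,.05)).astype(int)
cv2.imwrite('pics/c6.png',cv2.resize(J[uv[1]-50:uv[1]+40,uv[0]-60:uv[0]+60,::-1],(760,570),interpolation=cv2.INTER_CUBIC))
E
```

```text
[ 0.0031753  -0.06248077  0.0525361 ] [ 0.31731508 -0.70239356  0.85092257]
shift [ 0.497 -0.167  0.311] turn [ 0.    -0.031 -0.045] tcp [ 0.5616 -0.0771  0.0525] F [ 0.32 -0.7   0.85] t 10.25
```

View pics/c6.png

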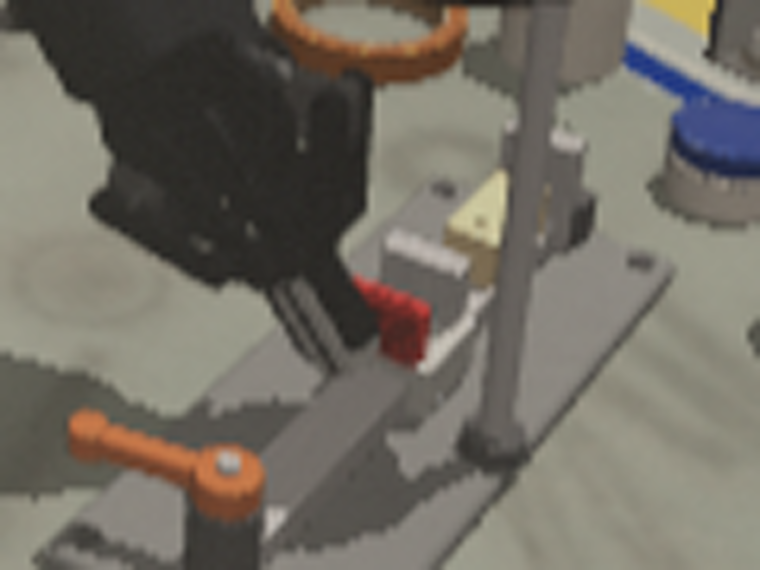

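The shut fingers are at (350,340), just behind the red pad (405,335) and under the magnifier. The block lies on the beam beyond. I'll lower a little and push slowly.

>>> {"name": "jog_arm", "arguments": {"targets": [[[0.05,-0.12,0.2],[0,0,0],0],[[0.15,-0.12,0.2],[0,0,0],0],[[0.3,-0.12,0.2],[0,0,0],0],[[0.4,-0.12,0.2],[0,0,0],0],[[0.5,-0.12,0.2],[0,0,0],0],[[0.6,-0.12,0.2],[0,0,0],0],[[0.7,-0.12,0.2],[0,0,0],0],[[0.8,-0.12,0.2],[0,0,0],0]]}}

```text
time: 11.25
tool_pos: [0.5798, -0.0703, 0.0461]
tool_rot: [0.335, 0.922, 0.184, 0.07]
contact_force: [-1.5, -0.6, 1.3]
gripper_width: 0.003
grasp_force: 0.7
```

>>> {"name": "jog_arm", "arguments": {"targets": [[[0.1,0,0],[0,0,0],0],[[0.2,0,0],[0,0,0],0],[[0.3,0,0],[0,0,0],0],[[0.4,0,0],[0,0,0],0],[[0.5,0,0],[0,0,0],0],[[0.6,0,0],[0,0,0],0],[[0.6,0,0],[0,0,0],0]]}}

```text
time: 12.12
tool_pos: [0.5939, -0.0643, 0.0462]
tool_rot: [0.335, 0.922, 0.184, 0.071]
contact_force: [-0.8, 0.1, 0.6]
gripper_width: -0.001
grasp_force: 0.2
```

```bash
cat > m.py <<'E'
from h import *
J,E=snap("scene","s7"); s=state(); f=s['contact_force']; print('tcp g',wg(s['tool_pos']).round(4),'F g',(f@GX).round(2),(f@GY).round(2),f[2].round(2),s['time'])
h=cv2.cvtColor(J,cv2.COLOR_RGB2HSV).astype(int);Q=pts("scene",E)
red=((h[...,0]<5)|(h[...,0]>172))&(h[...,1]>130)&(h[...,2]>60)&(abs(Q-gw(0,0,.047))<.06).all(-1)
q=np.array([wg(p) for p in Q[red]]); print('red',red.sum(),np.percentile(q,[5,50,95],axis=0).round(4))
w=(h[...,0]>18)&(h[...,0]<42)&(h[...,1]>45)&(h[...,2]>70)&(abs(Q-gw(0,.07,.037))<.05).all(-1)
if w.sum():
    q=np.array([wg(p) for p in Q[w]]); print('blk',w.sum(),np.percentile(q,[3,50,97],axis=0).round(4))
E
python3 m.py
```

```text
tcp g [ 0.0037 -0.0278  0.0462] F g 0.66 -0.29 -0.47 12.175
red 33 [[ 0.0062 -0.018   0.039 ]
 [ 0.0117 -0.015   0.0553]
 [ 0.0147 -0.011   0.0612]]
blk 70 [[-0.0097  0.042   0.0315]
 [-0.0017  0.058   0.0485]
 [ 0.0108  0.0897  0.05  ]]
```

>>> {"name": "jog_arm", "arguments": {"targets": [[[0.1,0,0],[0,0,0],0],[[0.2,0,0],[0,0,0],0],[[0.3,0,0],[0,0,0],0],[[0.4,0,0],[0,0,0],0],[[0.5,0,0],[0,0,0],0],[[0.6,0,0],[0,0,0],0],[[0.7,0,0],[0,0,0],0],[[0.7,0,0],[0,0,0],0]]}}

```text
time: 13.18
tool_pos: [0.6101, -0.0575, 0.0463]
tool_rot: [0.335, 0.922, 0.184, 0.071]
contact_force: [0.3, -0.6, -0.4]
gripper_width: -0.003
grasp_force: 0.2
```

>>> {"name": "jog_arm", "arguments": {"targets": [[[0.04,0,0],[0,0,0],0],[[0.08,0,0],[0,0,0],0],[[0.12,0,0],[0,0,0],0],[[0.16,0,0],[0,0,0],0],[[0.2,0,0],[0,0,0],0],[[0.2,0,0],[0,0,0],0]]}}

```text
time: 13.92
tool_pos: [0.6144, -0.0557, 0.0463]
tool_rot: [0.335, 0.922, 0.184, 0.07]
contact_force: [-1.2, -1.4, 1.4]
gripper_width: 0.001
grasp_force: 1.0
```

```bash
python3 m.py
```

```text
tcp g [ 0.0039 -0.0055  0.0464] F g 0.82 -2.03 -0.51 13.975
red 38 [[0.0066 0.0038 0.0395]
 [0.0113 0.007  0.0539]
 [0.0151 0.0102 0.0619]]
blk 22 [[-0.0077  0.0661  0.0412]
 [-0.0032  0.0785  0.0486]
 [ 0.0115  0.1006  0.0497]]
```

>>> {"name": "jog_arm", "arguments": {"targets": [[[0.03,0,0],[0,0,0],0],[[0.06,0,0],[0,0,0],0],[[0.09,0,0],[0,0,0],0],[[0.12,0,0],[0,0,0],0],[[0.12,0,0],[0,0,0],0]]}}

```text
time: 14.6
tool_pos: [0.6172, -0.0546, 0.0464]
tool_rot: [0.335, 0.922, 0.184, 0.07]
contact_force: [-1.5, -1.1, 0.0]
gripper_width: 0.001
grasp_force: 1.0
```

>>> {"name": "jog_arm", "arguments": {"targets": [[[0.02,0,0],[0,0,0],0],[[0.04,0,0],[0,0,0],0],[[0.04,0,0],[0,0,0],0]]}}

```text
time: 14.98
tool_pos: [0.6181, -0.0542, 0.0464]
tool_rot: [0.335, 0.922, 0.184, 0.07]
contact_force: [-1.7, -1.9, 0.2]
gripper_width: -0.006
grasp_force: 1.1
```

```bash
python3 m.py
```

```text
tcp g [ 0.0039 -0.0016  0.0464] F g 0.29 -1.47 0.53 15.025
red 36 [[0.0061 0.0083 0.0397]
 [0.0119 0.011  0.0531]
 [0.015  0.0148 0.0613]]
blk 20 [[-0.0076  0.0719  0.0366]
 [ 0.0044  0.0881  0.0474]
 [ 0.0118  0.0956  0.0493]]
```

>>> {"name": "jog_arm", "arguments": {"targets": [[[0.02,0,0],[0,0,0],0],[[0.04,0,0],[0,0,0],0],[[0.04,0,0],[0,0,0],0]]}}

```text
time: 15.4
tool_pos: [0.619, -0.0538, 0.0464]
tool_rot: [0.335, 0.922, 0.184, 0.07]
contact_force: [-2.1, -1.8, 1.0]
gripper_width: -0.004
grasp_force: 1.1
```

>>> {"name": "jog_arm", "arguments": {"targets": [[[0.02,0,0],[0,0,0],0],[[0.02,0,0],[0,0,0],0]]}}

```text
time: 15.65
tool_pos: [0.6193, -0.0537, 0.0464]
tool_rot: [0.335, 0.922, 0.184, 0.07]
contact_force: [-2.6, -1.9, 1.1]
gripper_width: 0.004
grasp_force: 1.6
```

>>> {"name": "jog_arm", "arguments": {"targets": [[[0.02,0,0],[0,0,0],0],[[0.02,0,0],[0,0,0],0]]}}

```text
time: 15.9
tool_pos: [0.6193, -0.0538, 0.0463]
tool_rot: [0.335, 0.922, 0.184, 0.069]
contact_force: [-5.7, -2.9, 1.9]
gripper_width: 0.001
grasp_force: 2.6
```

Force has risen to 6 N and motion has stopped: flush. Hold briefly, then back away along -y.

>>> {"name": "jog_arm", "arguments": {"targets": [[[0,0,0],[0,0,0],0],[[0,0,0],[0,0,0],0],[[0,0,0],[0,0,0],0]]}}

```text
time: 16.27
tool_pos: [0.6193, -0.0538, 0.0463]
tool_rot: [0.335, 0.922, 0.184, 0.069]
contact_force: [-4.3, -1.3, 2.8]
gripper_width: 0.001
grasp_force: 2.6
```

>>> {"name": "jog_arm", "arguments": {"targets": [[[-0.03,0,0],[0,0,0],0],[[-0.06,0,0],[0,0,0],0],[[-0.2,0,0],[0,0,0],0],[[-0.5,0,0],[0,0,0],0],[[-0.8,0,0],[0,0,0],0],[[-1,0,0],[0,0,0],0],[[-1,0,0],[0,0,0],0]]}}

```text
time: 17.15
tool_pos: [0.5963, -0.0632, 0.0462]
tool_rot: [0.335, 0.922, 0.184, 0.07]
contact_force: [-0.3, -0.1, -0.6]
gripper_width: 0.0
grasp_force: 0.0
```

```bash
python3 m.py; python3 - <<'E'
from h import *
d=np.load('pics/s7.npz'); J,D=d['I'],d['D']; Q=pts("scene",D); h=cv2.cvtColor(J,cv2.COLOR_RGB2HSV).astype(int)
o=(h[...,0]>3)&(h[...,0]<18)&(h[...,1]>140)&(h[...,2]>80)&(abs(Q-gw(-.025,-.14,.048))<.05).all(-1)
q=np.array([wg(p) for p in Q[o]]); print('lever',np.percentile(q,[2,50,98],axis=0).round(4)); k=q[q[:,0]<-.04]; print('tip',k.mean(0),len(k))
I=cv2.resize(J[175:305,255:425,::-1],(765,585),interpolation=cv2.INTER_CUBIC); cv2.imwrite('pics/c7.png',I)
# standoff for the lever: upright over gauge (-.045,-.105)
print(wg(state()['tool_pos']));rel(gw(-.10,-.10,.16),lean(40));rel(gw(-.045,-.110,.10),lean(25));rel(gw(-.045,-.110,.048),lean(25))
E
```

```text
tcp g [ 0.0039 -0.0248  0.0463] F g 0.07 0.46 -0.32 17.2
red 91 [[-0.0103  0.0099  0.0394]
 [ 0.0039  0.0121  0.0526]
 [ 0.0145  0.0142  0.0607]]
blk 18 [[-0.0077  0.0722  0.0319]
 [-0.0022  0.089   0.048 ]
 [ 0.0113  0.098   0.0492]]
lever [[-0.055  -0.1518  0.0448]
 [-0.0189 -0.146   0.0524]
 [ 0.0077 -0.1324  0.0557]]
tip [-0.04904269 -0.14836376  0.05172547] 47
[ 0.0038923  -0.02478331  0.04629608]
shift [-2.986 -0.244 -6.167] turn [-0.    -0.028 -0.039] tcp [ 0.5967 -0.0632  0.0463] F [ 0.45  0.12 -0.32] t 17.2
shift [-3.398 -0.099 -2.916] turn [ 1.875 -0.033 -0.035] tcp [ 0.5967 -0.0632  0.0463] F [ 0.45  0.12 -0.32] t 17.2
shift [-3.412 -1.436 -1.322] turn [ 1.875 -0.033 -0.035] tcp [ 0.5967 -0.0632  0.0463] F [ 0.45  0.12 -0.32] t 17.2
```

View pics/c7.png

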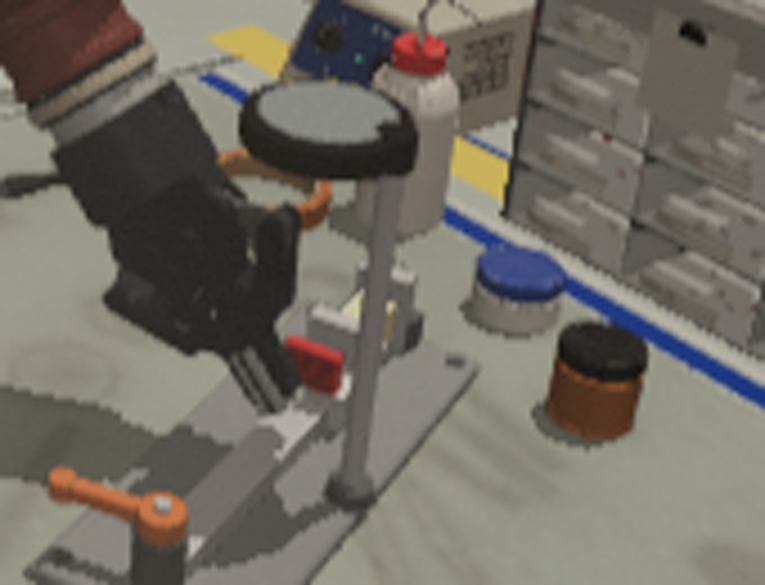

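The jaw is closed on the block: red pad at (315,363), block between the jaws near (365,310), lever still open at (110,490). Next I'll retreat along the tool axis and go over to the lever.

>>> {"name": "jog_arm", "arguments": {"targets": [[[0,0,-1],[0,0,0],0],[[0,0,-2.5],[0,0,0],0],[[0,0,-4.5],[0,0,0],0],[[-1.2,0,-6.2],[0,0,0],0],[[-3,0,-6.2],[1,0,0],0],[[-3.2,0,-6.2],[2,0,0],0],[[-3.2,0,-6.2],[2.5,0,0],0],[[-3.2,0,-6.2],[2.5,0,0],0]]}}

```text
time: 18.2
tool_pos: [0.4846, -0.0033, 0.1657]
tool_rot: [0.17, 0.966, 0.192, 0.038]
contact_force: [0.1, 0.3, -0.5]
gripper_width: 0.001
grasp_force: 0.0
```

```bash
python3 - <<'E'
from h import *
print(wg(state()['tool_pos']))
M=lean(20)
rel(gw(-.042,-.106,.10),M);rel(gw(-.042,-.106,.043),M)
p0=gw(-.042,-.106,.043); L=[]
for th in np.radians([5,15,25,35,45,55,65,75,85,92]):
    d=np.array([-np.cos(th),-np.sin(th)]); n=np.array([np.sin(th),-np.cos(th)]); hf=.011*abs(n[1])+.013*abs(n[0])
    c=np.array([0,-.14])+.042*d-n*(.0045+hf); L.append(np.r_[np.degrees(th),(M.T@(gw(c[0]-.002,c[1],.043)-p0)/.025)])
print(np.round(L,2))
E
```

```text
[-0.09479676 -0.1049066   0.16565246]
shift [-0.058  1.082  3.191] turn [ 0.011 -0.047 -0.045] tcp [ 0.4846 -0.0033  0.1657] F [ 0.13  0.25 -0.45] t 18.2
shift [-0.076  0.299  5.333] turn [ 0.011 -0.047 -0.045] tcp [ 0.4846 -0.0033  0.1657] F [ 0.13  0.25 -0.45] t 18.2
[[ 5.00e+00 -8.50e-01 -1.20e-01 -4.00e-02]
 [ 1.50e+01 -1.08e+00 -2.00e-01 -7.00e-02]
 [ 2.50e+01 -1.35e+00 -2.40e-01 -9.00e-02]
 [ 3.50e+01 -1.64e+00 -2.40e-01 -9.00e-02]
 [ 4.50e+01 -1.94e+00 -1.80e-01 -7.00e-02]
 [ 5.50e+01 -2.24e+00 -6.00e-02 -2.00e-02]
 [ 6.50e+01 -2.53e+00  1.20e-01  4.00e-02]
 [ 7.50e+01 -2.78e+00  3.70e-01  1.40e-01]
 [ 8.50e+01 -2.97e+00  6.80e-01  2.50e-01]
 [ 9.20e+01 -3.06e+00  8.90e-01  3.20e-01]]
```

>>> {"name": "jog_arm", "arguments": {"targets": [[[0,1.0,1.5],[0,0,0],0],[[0,1.1,3.2],[0,0,0],0],[[-0.07,0.7,4.3],[0,0,0],0],[[-0.07,0.3,5.1],[0,0,0],0],[[-0.07,0.3,5.3],[0,0,0],0],[[-0.07,0.3,5.3],[0,0,0],0],[[-0.07,0.3,5.3],[0,0,0],0]]}}

```text
time: 19.08
tool_pos: [0.5042, -0.051, 0.0439]
tool_rot: [0.17, 0.966, 0.193, 0.038]
contact_force: [0.1, 0.2, 0.5]
gripper_width: 0.002
grasp_force: 0.0
```

```bash
python3 - <<'E'
from h import *
print(wg(state()['tool_pos'])); rel(gw(-.042,-.106,.043),lean(20))
E
```

```text
[-0.04315194 -0.10525311  0.04389199]
shift [-0.03   0.031  0.049] turn [ 0.009 -0.052 -0.029] tcp [ 0.5042 -0.051   0.0439] F [0.12 0.21 0.47] t 19.075
```

Right on the start point. I'll push the lever along its arc, staying at constant height.

>>> {"name": "jog_arm", "arguments": {"targets": [[[-0.4,-0.06,0],[0,0,0],0],[[-0.7,-0.1,0],[0,0,0],0],[[-0.9,-0.15,0],[0,0,0],0],[[-1.08,-0.18,0],[0,0,0],0],[[-1.22,-0.2,0],[0,0,0],0],[[-1.35,-0.22,0],[0,0,0],0],[[-1.5,-0.22,0],[0,0,0],0],[[-1.64,-0.22,0],[0,0,0],0]]}}

```text
time: 20.08
tool_pos: [0.4634, -0.0622, 0.0406]
tool_rot: [0.17, 0.966, 0.193, 0.038]
contact_force: [1.8, -0.8, 0.3]
gripper_width: -0.001
grasp_force: 1.0
```

>>> {"name": "jog_arm", "arguments": {"targets": [[[-0.15,0.03,0],[0,0,0],0],[[-0.3,0.06,0],[0,0,0],0],[[-0.45,0.11,0],[0,0,0],0],[[-0.6,0.16,0],[0,0,0],0],[[-0.75,0.25,0.04],[0,0,0],0],[[-0.89,0.34,0.08],[0,0,0],0],[[-0.89,0.34,0.08],[0,0,0],0]]}}

```text
time: 20.95
tool_pos: [0.4459, -0.079, 0.0412]
tool_rot: [0.17, 0.966, 0.193, 0.037]
contact_force: [0.6, 1.1, 0.5]
gripper_width: -0.003
grasp_force: 0.3
```

```bash
cat > l.py <<'E'
from h import *
J,D=snap("scene","s8"); s=state(); f=s['contact_force']; print('tcp g',wg(s['tool_pos']).round(4),'F g',(f@GX).round(2),(f@GY).round(2),f[2].round(2),s['time'])
Q=pts("scene",D); h=cv2.cvtColor(J,cv2.COLOR_RGB2HSV).astype(int)
o=(h[...,0]>3)&(h[...,0]<18)&(h[...,1]>140)&(h[...,2]>80)&(abs(Q-gw(-.02,-.16,.048))<.06).all(-1)
q=np.array([wg(p) for p in Q[o]]); r=np.hypot(q[:,0],q[:,1]+.14); k=q[(r>.025)&(q[:,2]>.05)].mean(0); print('lever',o.sum(),k,np.degrees(np.arctan2(-(k[1]+.14),-k[0])))
E
python3 l.py
```

```text
tcp g [-0.04   -0.1699  0.0412] F g -0.51 0.41 -0.21 21.0
lever 186 [-0.02273337 -0.17762641  0.05316306] 58.86019209230361
```

>>> {"name": "jog_arm", "arguments": {"targets": [[[-0.15,0.1,0.03],[0,0,0],0],[[-0.28,0.2,0.07],[0,0,0],0],[[-0.4,0.32,0.11],[0,0,0],0],[[-0.5,0.44,0.16],[0,0,0],0],[[-0.5,0.56,0.2],[0,0,0],0],[[-0.5,0.66,0.24],[0,0,0],0],[[-0.5,0.66,0.24],[0,0,0],0]]}}

```text
time: 21.88
tool_pos: [0.4413, -0.0999, 0.041]
tool_rot: [0.17, 0.966, 0.193, 0.037]
contact_force: [-0.6, 0.8, 0.5]
gripper_width: -0.003
grasp_force: 0.2
```

```bash
python3 l.py
```

```text
tcp g [-0.0224 -0.182   0.0412] F g 0.02 -0.04 -0.25 21.925
lever 174 [-0.00470308 -0.1837114   0.05327473] 83.8589452382335
```

Nearly there. I'll push on along +x in small steps until the stop is felt.

>>> {"name": "jog_arm", "arguments": {"targets": [[[0,0.06,0.02],[0,0,0],0],[[0,0.12,0.04],[0,0,0],0],[[0,0.18,0.06],[0,0,0],0],[[0,0.18,0.06],[0,0,0],0]]}}

```text
time: 22.42
tool_pos: [0.4428, -0.1034, 0.0409]
tool_rot: [0.169, 0.966, 0.193, 0.037]
contact_force: [-2.8, 5.5, 1.7]
gripper_width: -0.003
grasp_force: 3.0
```

>>> {"name": "jog_arm", "arguments": {"targets": [[[0,0.04,0.015],[0,0,0],0],[[0,0.08,0.03],[0,0,0],0],[[0,0.08,0.03],[0,0,0],0]]}}

```text
time: 22.8
tool_pos: [0.4432, -0.1042, 0.0406]
tool_rot: [0.167, 0.966, 0.193, 0.037]
contact_force: [-4.8, 11.8, 5.2]
gripper_width: -0.001
grasp_force: 6.7
```

```bash
python3 l.py
```

```text
tcp g [-0.0178 -0.1821  0.0406] F g -13.23 -0.42 4.97 22.85
lever 164 [-0.00161911 -0.18300287  0.05329542] 87.84375987138115
```

End stop reached (13 N, over 0.5 N m). I'll back off and retreat, then check.

>>> {"name": "jog_arm", "arguments": {"targets": [[[0,-0.2,-0.07],[0,0,0],0],[[0,-0.8,-0.3],[0,0,0],0],[[0,-1.4,-1.5],[0,0,0],0],[[0,-1.4,-3.5],[0,0,0],0],[[0,-1.4,-5],[0,0,0],0],[[0,-1.4,-5],[0,0,0],0],[[0,-1.4,-5],[0,0,0],0]]}}

```text
time: 23.72
tool_pos: [0.4138, -0.0363, 0.1461]
tool_rot: [0.17, 0.966, 0.194, 0.037]
contact_force: [-0.8, -0.7, 0.3]
gripper_width: -0.0
grasp_force: 0.0
```

```bash
python3 l.py; python3 m.py; python3 - <<'E'
from h import *
J=np.load('pics/s8.npz')['I']; cv2.imwrite('pics/c8.png',cv2.resize(J[195:315,265:405,::-1],(700,600),interpolation=cv2.INTER_CUBIC))
E
```

```text
tcp g [-0.0918 -0.1833  0.1453] F g -1.09 0.48 -1.2 23.775
lever 147 [-0.00156923 -0.18263298  0.0532426 ] 87.89201745062437
tcp g [-0.0917 -0.1835  0.145 ] F g 0.69 -0.36 0.32 23.825
red 77 [[-0.0129  0.0101  0.0386]
 [ 0.0025  0.012   0.0555]
 [ 0.0142  0.0155  0.0606]]
blk 19 [[-0.0075  0.073   0.03  ]
 [-0.0009  0.0888  0.0481]
 [ 0.0114  0.0995  0.0495]]
```

View pics/c8.png

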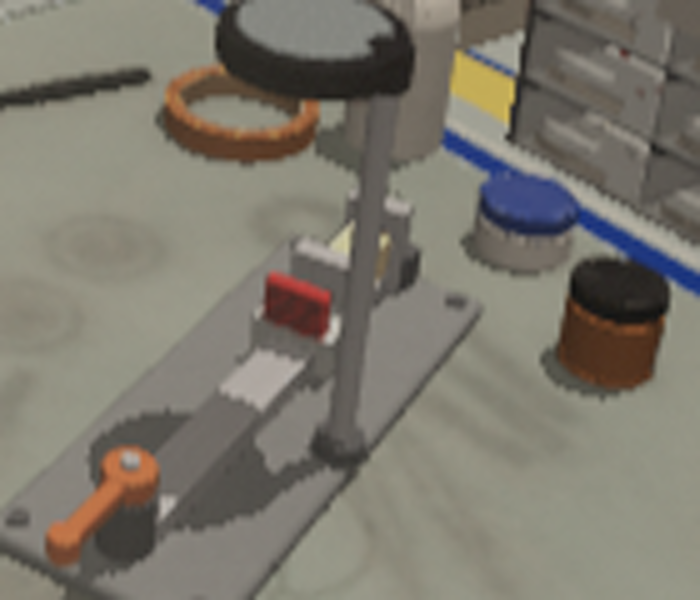

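The lever (65,540) points along -y at its stop. The jaw is closed, with the pad at (298,305) and the block held between the jaws at (350,245). Handing in.

```bash
python3 -c "
from plant import *
print(job_done())"
```

```text
the job is handed in; nothing more can be done
None
```

I handed the job in at about 24 s: the brass block is held between both caliper jaws, the lock lever is at its end stop, and the other two parts were not touched; the hand-in returned no verdict.

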